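Open the cutter box past its spring catch

ROBOT

A 6-joint arm with a two-finger parallel gripper is mounted at the origin on the work surface. World frame = base frame: x ahead of the robot, y to its left, z up, the work surface at z = 0. Lengths are in m, angles in rad, forces in N, time in s.
With the tool pointing down it reaches from about 0.275 to 0.75 m from the base axis. Payload 10.2 kg.
Tool frame: the origin (TCP) lies midway between the tips of the shut fingers; the grasp point (between the pads) lies 19 mm behind it (env.hold_point_z is the distance from the TCP to the grasp point, in m); x points along the fingers, z is the direction in which the jaws open and shut, and the axes are right-handed (so a half turn about x gives the same grasp; the last joint's range is limited). The gripper opens to 85 mm and grips with 20 to 120 N. Pads are 22 mm wide; open, the fingers measure 114 mm over their backs; the gripper's body (76 mm by 85 mm) begins 54 mm behind the grasp point. The pads swing forward as they close: fully open they stand 13 mm farther back than shut.
Start: joints at [-1.518, 0.313, 1.498, -0, 1.331, -0.223], TCP at [0.143, -0.505, 0.231] pointing down, gripper open.
Joint ranges: [-2.94, 2.94], [-0.97, 2.17], [0.19, 2.56], [-1.23, 4.37], [0.02, 3.11], [-2.88, 2.88]. Speed limits (rad/s): [2.39, 2.39, 3.01, 3.14, 3.14, 3.14].

INTERFACE

Orientations are given as a unit quaternion [x, y, z, w].
In Python, from bench import env, kinematics, monitor, eyes, job gives the robot as it stands. The module is installed in compiled form; this text tells all that it offers. Calls block until the motion is done:
- env.reach(position, orientation): joint-space move of the TCP to a pose.
- env.movel(position, velocity=0.15, frame=None, guard=None): straight line of the TCP; frame=None keeps the orientation; velocity is the mean speed in m/s. With guard (N) it stops when the force on the tool has changed by that much, and returns True; else False.
- env.set_joints(angles): joint-space move.
- env.release() and env.close_gripper(effort=None): open the fingers fully, or close them until they stop; effort is the grip in N (None keeps the last).
- env.hold(seconds).
- kinematics.ik(position, orientation): joint angles nearest the present ones, or None.
- monitor.sense(): the state.
- eyes.grab_frame(name): name is "side" or "top" or "wrist"; returns a dict with "frame" (420x560x3 uint8, red, green, blue), "mtx" (3x3 intrinsics, pixels), "k1" (the pictures are not rectified: a ray, as slopes to the right and down, at radius r is drawn at 1 + k1 r^2 times it, then the intrinsics apply), "view" (4x4, takes a point from world to camera coordinates). Camera axes: x right, y down, z forward; pixel columns grow to the right and rows downward; lengths in m; the calibration is good to about 2 mm. A picture is of the moment at which its call begins. There is no depth.
A pose or a line that the arm cannot do raises env.MotionError and nothing moves.
- job.hand_in(): hands the job in, once; it reports no verdict.
The state is a dict: "clock": time; "joints": joint angles; "qvel": joint speeds; "joint_efforts": joint torques, N m; "position": TCP position; "ee_rot": TCP orientation; "contact_force": force on the tool from outside, world axes, zero at the start; "ft_torque": the same for the moment, N m; "finger_gap": opening from 0.0 (shut) to 1.0 (fully open).
Only numpy, scipy, OpenCV 4.12 (cv2) and the standard library are available. Lean on these libraries where they do the work, as an engineer would, in place of code of your own. Each camera call takes 0.05 s, during which the arm holds its last target.

TASK

Open the pastry-cutter box on the board: reach through the finger window in its green lid, press the orange spring catch bar down, and keep it down while you push the lid along its grooves over the catch, as far as it goes, so that the cutters at the other end are uncovered. Then let go, so that the catch springs up inside the window and locks the lid open. Only press and push: pick nothing up, and leave the other things on the board where they are.

Things in the scene. Friction and masses are not known exactly. Their poses are not given: they have to be found in the camera images.
- box: Fixed light-wood cutter box, 150 mm wide (x), 274 mm long (y = -228 to +46), 74 mm tall, on the 18 mm board. Origin: underside, on the lengthwise centre line, right below the blocking faces of the catch teeth; z up. The lid opens towards +y of this frame. The cutter well is at y = -222 to -144 mm.
- lid: Loose green lid, 128 x 181 x 8 mm (x, y, z), 0.2 to 0.42 kg, captive in side grooves (play 1.5 mm sideways, 2 mm up); axes as the box's. Origin: centre of its finger window (100 mm in x, 64 mm in y), at the underside, 60 mm above the box's underside. In the box frame its origin starts at y = -91 to -66 mm, is stopped at -54 by the raised teeth, and is at -16 when fully open against the end wall.
- lid_rib (a point): Middle of the window-side face of the rib on the lid's front crossbar, on the centre line at the lid's upper face, 32 mm ahead (+y) of the lid's origin: the face to push towards +y. The rib's top is 17 mm above the lid's underside. The crossbar is 22 mm wide in y; behind the window is the 95 mm long solid cover.
- catch (a joint): How far the orange spring catch is pressed straight down, in m: 0 = up, 0.013 = bottom stop. It stays level wherever it is pressed. The teeth clear the lid from 0.008 on; 0.010 to 0.011 is a good depth. It springs back up by itself; about 3 N to start, 8 N at 0.010. A crossbar lying over the teeth keeps it at 0.008.
- catch_top (a point): Point on top of the catch's flat orange press bar, on the centre line, 60 mm behind (-y of) the teeth's blocking faces; catch up: 56 mm above the box's underside. The bar is 52 mm wide (x), from 67 mm behind to 80 mm ahead of this point, always under the window. The two teeth, 30 to 46 mm either side of the centre line, 12 mm long in y, stand 12 mm above the bar's top.
- mould_a: Red silicone cupcake mould, 68 mm across, 34 mm tall, near the box; origin at the centre of its underside. Leave alone.
- mould_b: Blue silicone cupcake mould, 68 mm across, 34 mm tall, near the box; origin at the centre of its underside. Leave alone.
- jug: White ceramic jug, 100 mm across, 140 mm tall, handle reaching 84 mm out to its +y; origin at the centre of its underside. Leave alone.
- jar: Glass jar with wooden cap, 80 mm across, 120 mm tall; origin at the centre of its underside. Leave alone.
- bowl: Blue ceramic bowl, 124 mm across, 55 mm tall; origin at the centre of its underside. Leave alone.
- hook: Steel dough hook lying flat, about 165 mm long (x), 12 mm thick; origin near its middle, on the underside. Leave alone.
- pin: Marble rolling pin, 47 mm thick, 420 mm long (y), lying in a low cradle at the board's far edge; origin under its middle. Leave alone.

How it is judged:
By the outcome, as a careful person would: the job done as asked, in the order asked, and still so for the second after the job is handed in, with the robot touching nothing.
It also fails if it takes over 35 s, if anything falls off the work surface, if the arm or the gripper's body presses on something with over 40 N, if the wrist force passes 120 N, or if a joint passes its speed limit or range.

## Working session

There is one attempt and no reset: what is moved stays moved. The work goes in short steps, each a Python script; the robot and the scene stay as the last script left them, time stands still between calls to the robot, and variables do not carry over. Pictures are saved under pics/ and viewed, and the job is handed in when it is done.

```bash
mkdir -p pics; ls; python3 - <<'E'
from bench import env, kinematics, monitor, eyes, job
import cv2, numpy as np
s=monitor.sense(); print(s)
for n in("side","top","wrist"):
    f=eyes.grab_frame(n); cv2.imwrite(f"pics/{n}0.png",f["frame"][:,:,::-1]); print(n,f["mtx"].tolist(),f["k1"],np.round(f["view"],4).tolist())
E
```

```text
pics
{'clock': 0.0, 'joints': array([-1.51839367e+00,  3.13457448e-01,  1.49843302e+00,  6.47098969e-06,
        1.33101131e+00, -2.23400135e-01]), 'qvel': array([-0.00289904,  0.0002578 , -0.00189589,  0.00199691, -0.00130545,
       -0.00094254]), 'joint_efforts': array([-5.91250828e-04, -4.12270367e+01, -2.59749180e+01, -2.12409213e-04,
        4.04027553e-03,  2.14050840e-05]), 'position': array([ 0.14294369, -0.50489762,  0.2307328 ]), 'ee_rot': array([ 0.42687677,  0.56428169, -0.42616584,  0.56368881]), 'contact_force': array([0.25733751, 0.11473303, 0.2940886 ]), 'ft_torque': array([ 0.03473175,  0.02823833, -0.00193231]), 'finger_gap': 1.0011754410819567}
side [[402.5547689532969, 0.0, 279.3049331626723], [0.0, 402.5547689532969, 204.7205664249878], [0.0, 0.0, 1.0]] -0.06331087773917284 [[-0.8109, -0.5849, -0.0195, 0.5143], [-0.3917, 0.5672, -0.7245, 0.2989], [0.4348, -0.5798, -0.689, 0.6608], [0.0, 0.0, 0.0, 1.0]]
top [[409.4141948607676, 0.0, 285.02527299711164], [0.0, 409.4141948607676, 209.52375229419582], [0.0, 0.0, 1.0]] -0.019622255910004046 [[-0.0164, -0.9998, -0.0102, 0.0066], [-0.9852, 0.0178, -0.1704, 0.6282], [0.1705, 0.0073, -0.9853, 1.0688], [0.0, 0.0, 0.0, 1.0]]
wrist [[349.7864407142672, 0.0, 281.5771077780921], [0.0, 349.7864407142672, 208.41092837826687], [0.0, 0.0, 1.0]] -0.07329148843454504 [[0.273, -0.962, -0.0006, -0.5254], [-0.92, -0.2613, 0.2921, -0.038], [-0.2812, -0.0792, -0.9564, 0.3803], [0.0, 0.0, 0.0, 1.0]]
```

View pics/side0.png

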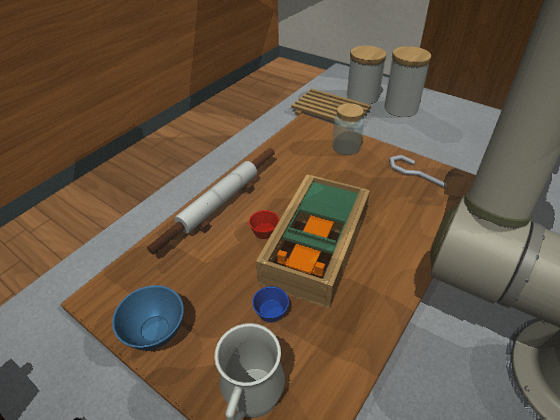

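View pics/top0.png

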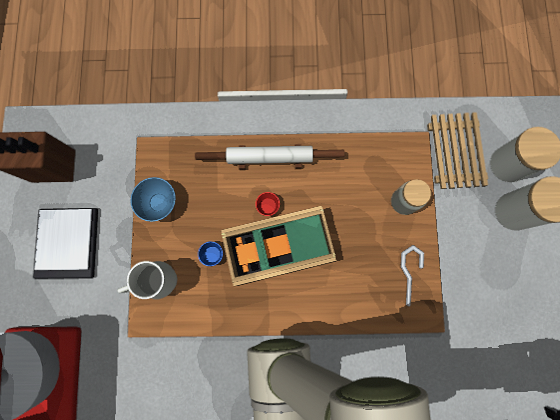

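View pics/wrist0.png

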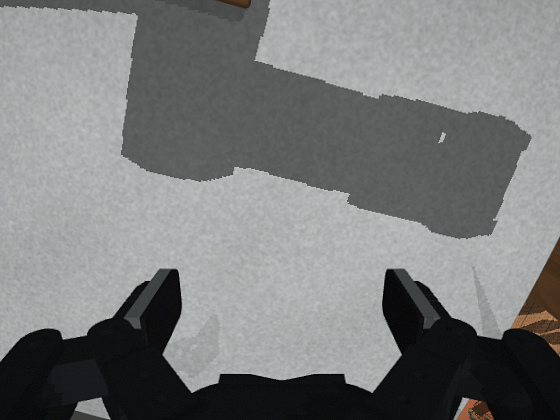

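The side view shows the box at about (315,240), with the orange bar visible through the window at (318,228) and the teeth at (303,260). In the top view the box spans about (222..336, 207..285) and opens towards image left, near world +y. The red and blue moulds are at (268,204) and (211,253). Next I'll crop in and measure.

```bash
cat > h.py <<'E'
import numpy as np, cv2
def ray(f,px):
    px=np.asarray(px,float).reshape(-1,1,2)
    d=np.array([f["k1"],0,0,0,0.])
    n=cv2.undistortPoints(px,f["mtx"],d).reshape(-1,2)
    V=np.array(f["view"]);R=V[:3,:3];c=-R.T@V[:3,3]
    return c,(np.c_[n,np.ones(len(n))])@R
def plane(f,px,z):
    c,d=ray(f,px); return c+d*((z-c[2])/d[:,2])[:,None]
def proj(f,P):
    V=np.array(f["view"]);P=np.asarray(P,float).reshape(-1,3)
    return cv2.projectPoints(P,cv2.Rodrigues(V[:3,:3])[0],V[:3,3],f["mtx"],np.array([f["k1"],0,0,0,0.]))[0].reshape(-1,2)
def mask(f,lo,hi):
    h=cv2.cvtColor(f["frame"],cv2.COLOR_RGB2HSV); return cv2.inRange(h,np.array(lo),np.array(hi))
GREEN=((65,80,30),(90,255,255)); ORANGE=((8,200,150),(20,255,255))
E
python3 - <<'E'
import cv2
t=cv2.imread('pics/top0.png')[195:295,210:345]; cv2.imwrite('pics/topc.png',cv2.resize(t,None,fx=5.9,fy=5.9,interpolation=cv2.INTER_NEAREST))
t=cv2.imread('pics/side0.png')[170:305,250:380]; cv2.imwrite('pics/sidec.png',cv2.resize(t,None,fx=4.4,fy=4.4,interpolation=cv2.INTER_NEAREST))
E
```

```text
(no output)
```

View pics/topc.png

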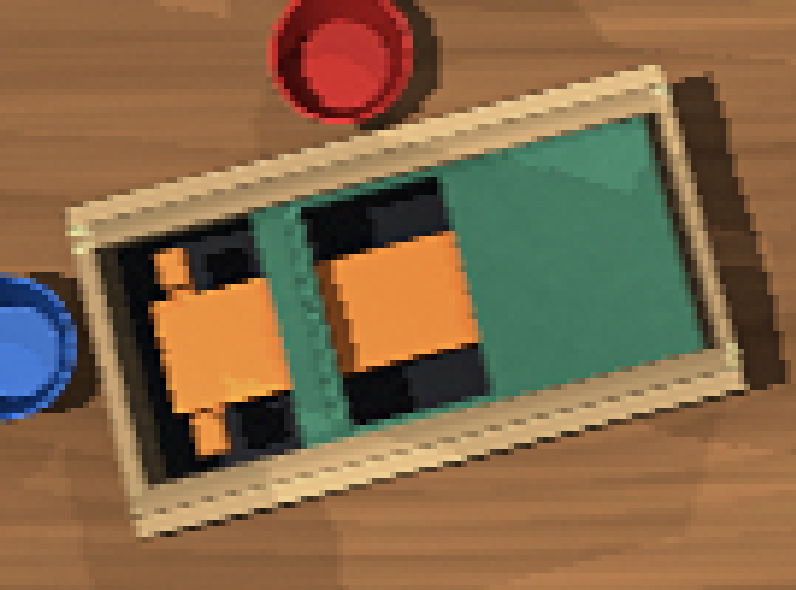

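View pics/sidec.png

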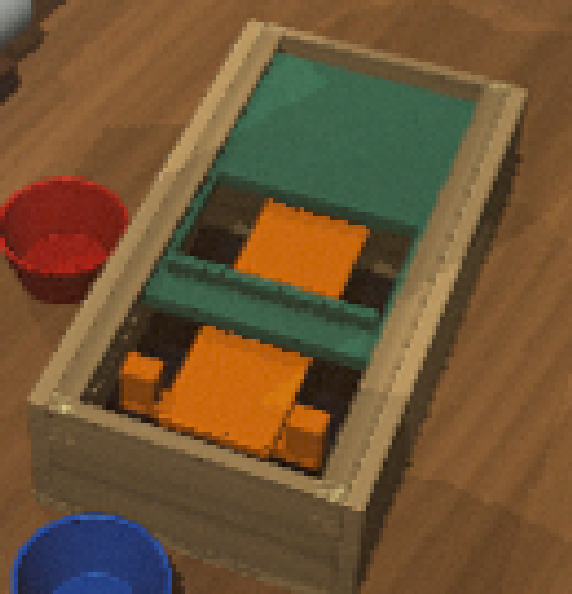

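```bash
python3 - <<'E'
from h import *
from bench import env, kinematics, monitor, eyes, job
T=eyes.grab_frame("top");S=eyes.grab_frame("side")
print("cam",ray(T,[[0,0]])[0],ray(S,[[0,0]])[0])
k=np.array([[68,210],[655,65],[747,388],[140,535]])/5.9+[210,195]-.4
A=plane(T,k,.092);print(A)
k=np.array([[32,405],[250,22],[525,90],[360,500]])/4.4+[250,170]-.4
B=plane(S,k,.092);print(B)
for Q in(A,B):
  print([np.linalg.norm(Q[i]-Q[i-1]).round(4) for i in range(4)], Q.mean(0))
  for a,b in((1,0),(2,3)):
    d=Q[b]-Q[a];print(np.degrees(np.arctan2(d[1],d[0])))
for f,n in((T,'T'),(S,'S')):
  for nm,c in(("g",GREEN),("o",ORANGE)):
    m=mask(f,*c); cs=cv2.findContours(m,0,2)[0]
    for q in cs:
      if cv2.contourArea(q)>25: print(n,nm,cv2.contourArea(q),cv2.boundingRect(q),cv2.minAreaRect(q))
E
```

```text
cam [ 0.43672574 -0.01231861  1.16018942] [0.24672489 0.51443705 0.68188504]
[[ 0.56947382  0.16451966  0.092     ]
 [ 0.63039945 -0.09894924  0.092     ]
 [ 0.48556312 -0.13485472  0.092     ]
 [ 0.42633988  0.13169881  0.092     ]]
[[ 0.5635944   0.16603873  0.092     ]
 [ 0.62652552 -0.09926293  0.092     ]
 [ 0.48385185 -0.13236852  0.092     ]
 [ 0.42570733  0.12877449  0.092     ]]
[np.float64(0.1468), np.float64(0.2704), np.float64(0.1492), np.float64(0.2731)] [0.52794407 0.01560363 0.092     ]
103.02044632811804
102.52658006930146
[np.float64(0.1428), np.float64(0.2727), np.float64(0.1465), np.float64(0.2675)] [0.52491977 0.01579544 0.092     ]
103.34426725271916
102.55237814868373
T g 2684.0 (252, 215, 77, 56) ((289.9329528808594, 242.00880432128906), (40.52866744995117, 69.62924194335938), 76.17134857177734)
S g 268.5 (283, 230, 53, 22) ((308.9571838378906, 240.6399688720703), (52.94225311279297, 6.908056735992432), 17.020524978637695)
S g 1377.0 (287, 182, 70, 49) ((322.10345458984375, 210.7586212158203), (50.9468994140625, 59.35050964355469), 23.198591232299805)
S o 28.5 (278, 250, 9, 7) ((281.8000183105469, 253.10000610351562), (7.905693531036377, 4.743415832519531), 18.43494987487793)
S o 608.0 (285, 244, 40, 29) ((306.1000061035156, 258.70001220703125), (37.94732666015625, 23.400854110717773), 18.434947967529297)
S o 375.5 (303, 215, 31, 23) ((318.0377502441406, 225.86793518066406), (26.64794921875, 17.0327091217041), 15.945395469665527)
```

```bash
cat >> h.py <<'E'
yaw=np.radians(12.9); ux=np.array([np.cos(yaw),np.sin(yaw),0]); uy=np.array([-np.sin(yaw),np.cos(yaw),0])
C=np.array([.5265,.0157,.018]); O=C+.091*uy
def tobox(P): P=np.atleast_2d(P)-O; return np.c_[P@ux,P@uy,P[:,2]]*1000
def toworld(b): b=np.asarray(b)/1000.; return O+b[0]*ux+b[1]*uy+np.array([0,0,b[2]])
E
python3 - <<'E'
from h import *
from bench import env, kinematics, monitor, eyes, job
from scipy.spatial.transform import Rotation as Ro
T=eyes.grab_frame("top");S=eyes.grab_frame("side")
tp=lambda l:np.array(l)/5.9+[210,195]-.4
sp=lambda l:np.array(l)/4.4+[250,170]-.4
np.set_printoptions(precision=1,suppress=True)
print("cover front edge T",tobox(plane(T,tp([[443,178],[490,395]]),.086)))
print("cover front edge S",tobox(plane(S,sp([[218,178],[418,232]]),.086)))
print("crossbar front edge T",tobox(plane(T,tp([[250,215],[302,445]]),.086)))
print("rib top, winside? T",tobox(plane(T,tp([[300,205],[345,420]]),.095)))
print("rib S",tobox(plane(S,sp([[168,255],[380,310]]),.095)))
print("cover back T",tobox(plane(T,tp([[645,118],[703,347]]),.086)))
print("bar front T",tobox(plane(T,tp([[150,302],[172,412]]),.074)))
print("bar front S",tobox(plane(S,sp([[160,412],[268,455]]),.074)))
print("teeth T",tobox(plane(T,tp([[152,250],[182,245],[190,412],[222,403],[232,450]]),.086)))
print("teeth S",tobox(plane(S,sp([[120,360],[128,350],[165,363],[285,405],[328,412]]),.086)))
print("bar sides T",tobox(plane(T,tp([[457,232],[478,340]]),.074)), "S",tobox(plane(S,sp([[268,198],[370,226]]),.074)))
s=monitor.sense();print(Ro.from_quat(s["ee_rot"]).as_matrix())
for sg in(1,-1):
  z=sg*ux;x=np.array([0,0,-1.]);R=np.c_[x,np.cross(z,x),z];q=Ro.from_matrix(R).as_quat()
  for y in(-75,5):
    print(sg,y,toworld([0,y,60]),q.tolist(),kinematics.ik(toworld([0,y,60]),q))
E
```

```text
cover front edge T [[  49.7 -121.4   68. ]
 [ -49.2 -118.5   68. ]]
cover front edge S [[  47.9 -115.7   68. ]
 [ -51.4 -116.5   68. ]]
crossbar front edge T [[ 54.2 -33.5  68. ]
 [-50.6 -32.8  68. ]]
rib top, winside? T [[ 52.  -56.7  77. ]
 [-44.9 -54.1  77. ]]
rib S [[ 48.  -51.9  77. ]
 [-51.  -55.8  77. ]]
cover back T [[  54.3 -216.2   68. ]
 [ -51.3 -215.1   68. ]]
bar front T [[ 28.3  19.9  56. ]
 [-22.   21.1  56. ]]
bar front S [[ 23.7  17.4  56. ]
 [-27.3  21.6  56. ]]
teeth T [[ 49.5  12.6  68. ]
 [ 48.4  -0.9  68. ]
 [-24.7  12.   68. ]
 [-24.2  -2.6  68. ]
 [-45.3  -2.3  68. ]]
teeth S [[ 47.1   6.2  68. ]
 [ 46.   -0.4  68. ]
 [ 28.2   0.4  68. ]
 [-27.7   2.8  68. ]
 [-45.9  -0.5  68. ]]
bar sides T [[  25.9 -121.9   56. ]
 [ -23.6 -119.4   56. ]] S [[  24.6 -123.2   56. ]
 [ -26.8 -123.4   56. ]]
[[-0.   1.   0.3]
 [ 0.   0.3 -1. ]
 [-1.   0.  -0. ]]
1 -75 [0.5 0.  0.1] [-0.07943362922713879, 0.702630983196589, 0.07943362922713879, 0.702630983196589] [-0.2  0.5  1.7 -0.   1.  -0.4]
1 5 [0.5 0.1 0.1] [-0.07943362922713879, 0.702630983196589, 0.07943362922713879, 0.702630983196589] [-0.   0.5  1.7 -0.   1.  -0.2]
-1 -75 [0.5 0.  0.1] [0.702630983196589, 0.07943362922713879, -0.702630983196589, 0.07943362922713879] [-0.2  0.5  1.7 -0.   1.   2.8]
-1 5 [0.5 0.1 0.1] [0.702630983196589, 0.07943362922713879, -0.702630983196589, 0.07943362922713879] None
```

Box and lid features agree between the two views to about 3 mm. The lid origin is at y≈-87, the rib face at about -55, and yaw is 12.9°. Next I'll shut the fingers and move above the window.

```bash
cat >> h.py <<'E'
QP=[-0.07943362922713879, 0.702630983196589, 0.07943362922713879, 0.702630983196589]
E
python3 - <<'E'
from h import *
from bench import env, kinematics, monitor, eyes, job
env.close_gripper(20)
env.reach(toworld([0,-87,200]),QP)
env.movel(toworld([0,-87,105]),velocity=.1)
s=monitor.sense();print(s["clock"],tobox(s["position"]),s["contact_force"],s["finger_gap"])
for n in("side","wrist","top"):
    f=eyes.grab_frame(n); im=f["frame"][:,:,::-1]
    cv2.imwrite(f"pics/{n}1.png",im if n!="side" else cv2.resize(im[130:320,220:420],None,fx=3,fy=3))
E
```

```text
4.5333 [[  0.31786674 -87.13189181 105.56783061]] [0.05716133 0.47924947 0.09048267] -0.0025033333921488945
```

View pics/side1.png

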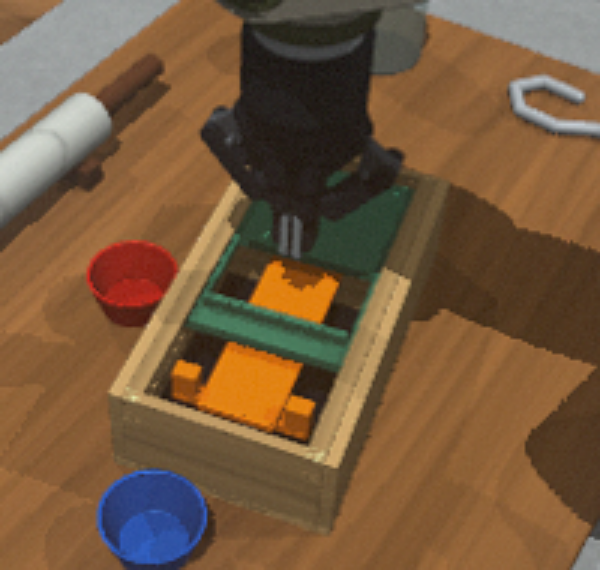

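View pics/wrist1.png

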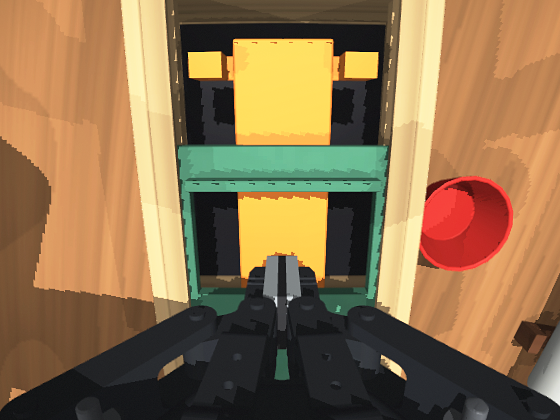

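The wrist view shows the shut tips at about (282,265), centred on the bar (columns 238-328) inside the window, with the rib at row 185. I'll descend under guard.

```bash
python3 - <<'E'
from h import *
from bench import env, kinematics, monitor, eyes, job
def rep(t):
    s=monitor.sense();F=s["contact_force"];print(t,round(s["clock"],2),tobox(s["position"]).round(1),"F box",np.round([F@ux,F@uy,F[2]],2));return s
env.movel(toworld([0,-87,62]),velocity=.08); rep("pre")
g=env.movel(toworld([0,-87,50]),velocity=.012,guard=1.5); s=rep(f"contact {g}")
zc=tobox(s["position"])[0,2]
if g and 52<zc<59:
    env.movel(toworld([0,-87,zc-10.3]),velocity=.03); rep("pressed")
    env.hold(.2); rep("held")
for n in("side","wrist"):
    f=eyes.grab_frame(n); im=f["frame"][:,:,::-1]
    cv2.imwrite(f"pics/{n}2.png",im if n!="side" else cv2.resize(im[130:320,220:420],None,fx=3,fy=3))
E
```

```text
pre 5.37 [[  0.3 -87.1  62.3]] F box [-0.11  0.29  0.61]
contact True 5.99 [[ -0.  -87.   55.1]] F box [ 0.36 -0.85  2.99]
pressed 6.48 [[  0.1 -87.   45. ]] F box [-2.23  0.85  7.4 ]
held 6.68 [[  0.1 -87.   45.1]] F box [-0.92  0.33  8.38]
```

View pics/side2.png

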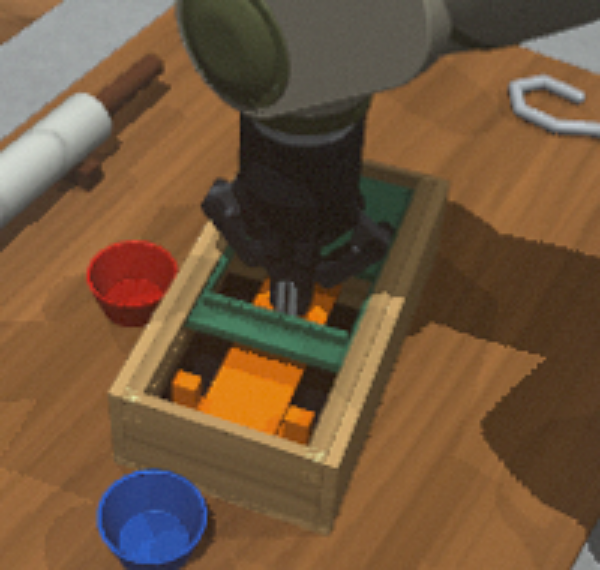

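View pics/wrist2.png

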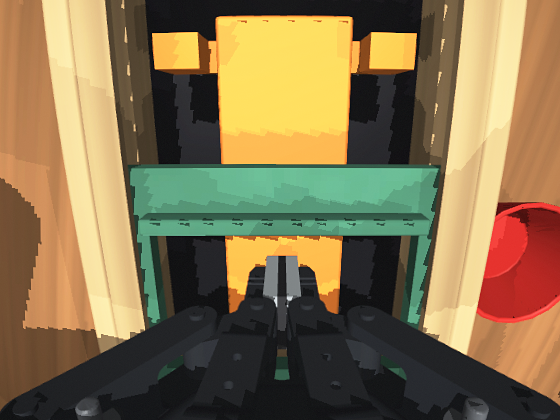

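The press read 8.4 N at z=45, so the catch is down about 10.5 mm with the teeth lowered. Now I'll push towards +y and hold the depth.

```bash
python3 - <<'E'
from h import *
from bench import env, kinematics, monitor, eyes, job
def rep(t):
    s=monitor.sense();F=s["contact_force"];print(t,round(s["clock"],2),tobox(s["position"]).round(1)[0],"F box",np.round([F@ux,F@uy,F[2]],2));return tobox(s["position"])[0]
Z=44.8
for y in(-60,-40,-20,-5):
    g=env.movel(toworld([0,y,Z]),velocity=.035,guard=15); p=rep(f"{y} {g}")
    if g: break
else:
    g=env.movel(toworld([0,12,Z]),velocity=.02,guard=12); p=rep(f"end {g}")
for n in("side","wrist"):
    f=eyes.grab_frame(n); im=f["frame"][:,:,::-1]
    cv2.imwrite(f"pics/{n}3.png",im if n!="side" else cv2.resize(im[130:320,220:420],None,fx=3,fy=3))
E
```

```text
-60 False 7.71 [  0.9 -61.   45.5] F box [-0.18 -4.78  7.47]
-40 False 8.43 [  0.9 -40.8  45.5] F box [ 1.09 -3.09  7.75]
-20 False 9.16 [  0.9 -20.8  45.4] F box [ 0.4  -3.23  7.65]
-5 False 9.73 [ 0.8 -5.6 45.4] F box [ 0.41 -2.32  8.23]
end True 10.33 [ 0.9  4.3 45.6] F box [-0.96 -1.61  5.81]
```

View pics/side3.png

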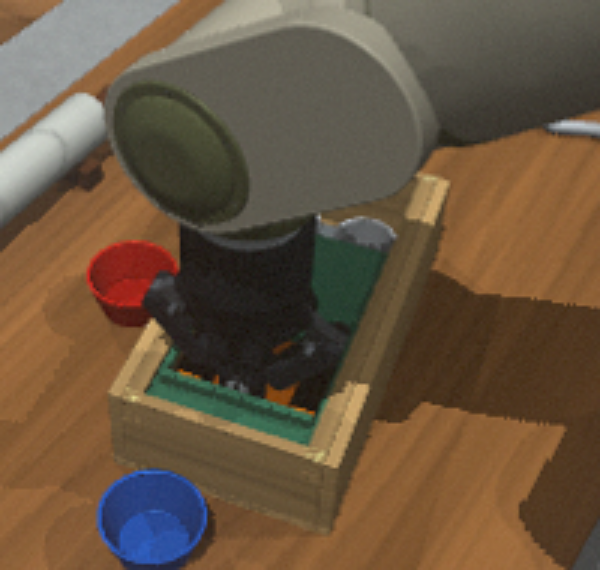

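View pics/wrist3.png

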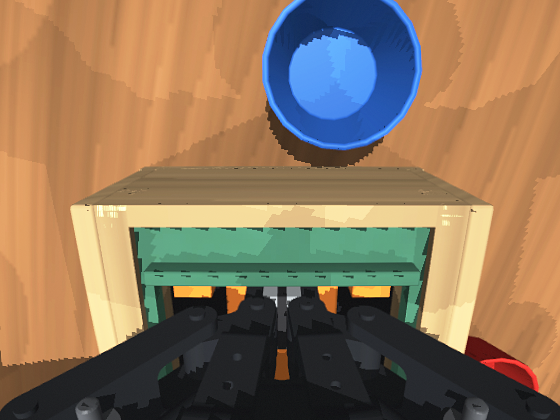

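The lid stopped hard at TCP y=4.3, close to the expected 5. The crossbar looks flush with the end wall in the wrist view (rows 228-285). I'll press it home gently once more, then back off slightly and lift.

```bash
python3 - <<'E'
from h import *
from bench import env, kinematics, monitor, eyes, job
def rep(t):
    s=monitor.sense();F=s["contact_force"];print(t,round(s["clock"],2),tobox(s["position"]).round(1)[0],"F box",np.round([F@ux,F@uy,F[2]],2));return tobox(s["position"])[0]
g=env.movel(toworld([0,8,44.8]),velocity=.01,guard=10); p=rep(f"home {g}")
env.hold(.15); p=rep("held")
env.movel(toworld([0,p[1]-2.5,44.8]),velocity=.02); p=rep("back off")
env.movel(toworld([0,p[1],100]),velocity=.06); rep("lift")
env.movel(toworld([0,-5,200]),velocity=.15); rep("up")
f=eyes.grab_frame("wrist");cv2.imwrite("pics/wrist4.png",f["frame"][:,:,::-1])
env.reach([.33,-.30,.30],QP); rep("away")
for n in("side","top"):
    f=eyes.grab_frame(n); im=f["frame"][:,:,::-1]
    cv2.imwrite(f"pics/{n}4f.png",im)
    cv2.imwrite(f"pics/{n}4.png",cv2.resize(im[170:305,250:380],None,fx=4.4,fy=4.4,interpolation=0) if n=="side" else cv2.resize(im[195:295,210:345],None,fx=5.9,fy=5.9,interpolation=0))
E
```

```text
home True 10.68 [ 1.   4.2 45.7] F box [-0.47 -0.84  4.17]
held 10.83 [ 1.   4.3 45.8] F box [-1.8  -0.95  4.7 ]
back off 11.13 [ 0.4  2.1 45.2] F box [-0.47  3.62  7.95]
lift 12.2 [-0.2  2.2 99.6] F box [ 0.81 -0.25 -0.13]
up 13.02 [ -0.4  -4.9 199. ] F box [ 0.32  0.39 -0.24]
away 14.7 [-261.5 -354.5  281.8] F box [-0.09 -0.08 -0.41]
```

View pics/side4.png

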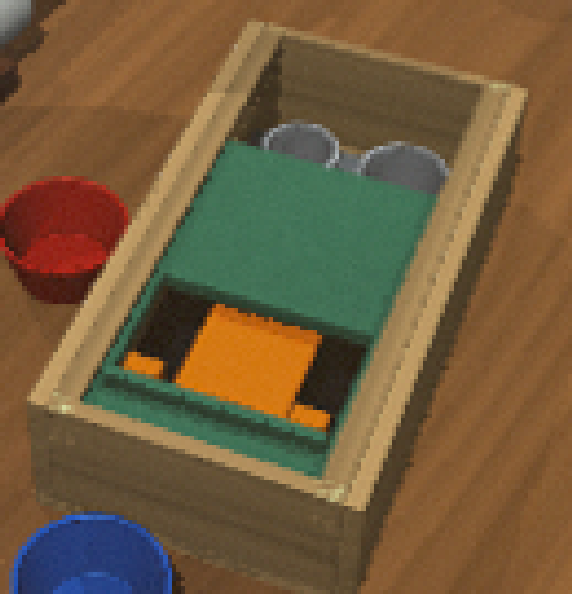

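View pics/top4.png

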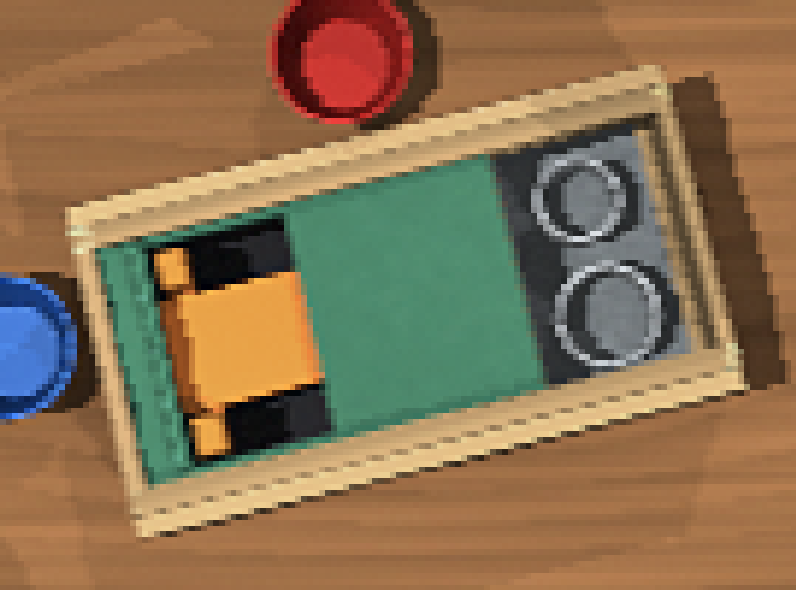

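View pics/top4f.png

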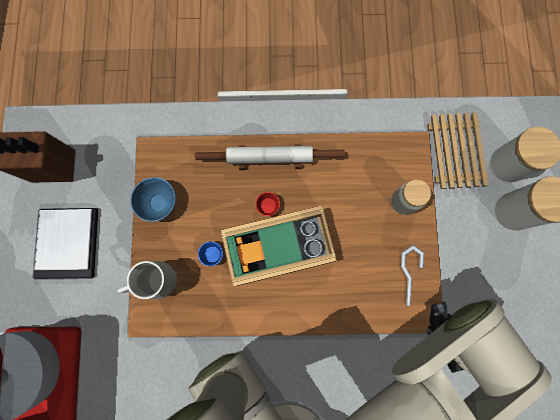

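View pics/wrist4.png

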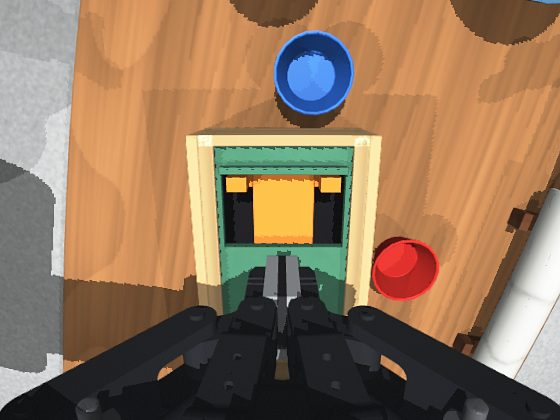

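The teeth are in the same top-view pixels as when the catch was up at the start (crop about (172,268) and (210,432)), and they are inside the window. The cutters are uncovered at (585,200) and (612,312). One check in numbers, then I hand in.

```bash
python3 - <<'E'
from h import *
from bench import env, kinematics, monitor, eyes, job
T=eyes.grab_frame("top");S=eyes.grab_frame("side")
tp=lambda l:np.array(l)/5.9+[210,195]-.4
sp=lambda l:np.array(l)/4.4+[250,170]-.4
np.set_printoptions(precision=1,suppress=True)
print("cover front T (exp -48)",tobox(plane(T,tp([[287,218],[330,432]]),.086)))
print("cover back T (exp -143)",tobox(plane(T,tp([[490,157],[543,385]]),.086)))
print("cover back S (exp -143)",tobox(plane(S,sp([[230,142],[437,190]]),.086)))
print("teeth back edge S (exp x 46..30, y 0)",tobox(plane(S,sp([[128,350],[163,362],[294,402],[330,410]]),.086)))
a=cv2.imread('pics/top0.png').astype(int)
m=mask(T,(100,120,60),(125,255,255)); 
b=T["frame"][:,:,::-1].astype(int)
for nm,(x,y,w,h) in dict(red=(252,190,30,28),blue=(196,240,26,27),bowl=(130,175,48,48),jug=(115,258,62,45),jar=(388,175,46,42),hook=(398,242,28,62),pin=(190,143,160,28)).items():
    d=abs(a[y:y+h,x:x+w]-b[y:y+h,x:x+w]).max(2);print(nm,"changed px",(d>50).sum())
job.hand_in(); print(monitor.sense()["clock"])
E
```

```text
cover front T (exp -48) [[ 49.  -49.3  68. ]
 [-48.  -46.1  68. ]]
cover back T (exp -143) [[  53.8 -144.2   68. ]
 [ -50.5 -142.3   68. ]]
cover back S (exp -143) [[  51.4 -141.5   68. ]
 [ -52.  -146.7   68. ]]
teeth back edge S (exp x 46..30, y 0) [[ 46.   -0.4  68. ]
 [ 29.3   0.2  68. ]
 [-30.8  -0.2  68. ]
 [-46.3  -1.8  68. ]]
red changed px 0
blue changed px 0
bowl changed px 0
jug changed px 0
jar changed px 0
hook changed px 46
pin changed px 0
the job is handed in; nothing more can be done
the job is handed in; nothing more can be done
```

The box is open and locked, and I've handed the job in. My last clock reading before that was 14.7 s of the 35 s allowed.

**What I did:** With the gripper shut, I reached through the lid window and touched the catch bar at about 55 mm, against 56 mm given. I pressed it down about 10 mm, which read about 8 N. I pushed the rib towards +y until the lid stopped at the end wall, with the fingertip at y ≈ 4.3 mm (about 5 expected). Then I pressed it home once more, backed off 2 mm, lifted straight up and moved clear.

**Last checks:**
- **Lid:** the window's back edge is at y ≈ -48 mm and the cover's rear edge at about -143 mm, both as expected when fully open. Single points scatter by up to 4 mm.
- **Catch:** the teeth are up inside the window, at the full 68 mm height within 2 mm.
- **Cutters:** they are uncovered.
- **Other things:** the moulds, bowl, jug, jar and pin show no changed pixels in the top view.

**Not fully settled:**
- **Hook:** 46 pixels changed around it. I think this is the arm's shadow, which now falls there; the arm never went near the hook, and it looks to be in the same place. I did not measure it separately.
- **Force at the end wall:** the press force read 4 to 6 N there, with the fingertip up to 0.7 mm higher than when first pressed. I put this down to friction on the rib.

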